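Weigh the weighing bottle that stands behind two reagent bottles

ROBOT

A 6-joint arm with a two-finger parallel gripper is mounted at the origin on a cart in front of the work surface, level with it; the furniture and walls round the work are solid. World frame = base frame: x ahead of the robot, y to its left, z up, the work surface at z = 0. Lengths are in m, angles in degrees, forces in N, time in s.
With the tool pointing down it reaches from about 0.375 to 0.825 m from the base axis. Payload 5.5 kg.
Tool frame: the origin (TCP) lies on the centre line of the jaws, within the pads' length; the fingertips stand r.tips_ahead ahead of it and the grasp point (between the pads) lies 6 mm ahead of it (r.tips_ahead is the distance from the TCP to the fingertips, in m); z points along the fingers, y is the line along which they close (so a half turn about z gives the same grasp; the last joint's range is limited). The gripper opens to 85 mm and grips with 20 to 120 N. Pads are 22 mm wide; open, the fingers measure 114 mm over their backs; the gripper's body (76 mm by 85 mm) begins 54 mm behind the grasp point. The pads swing forward as they close: fully open they stand 13 mm farther back than shut.
Start: joints at [70.646, 17.962, -2.699, 69.339, 0, 90], TCP at [0.199, 0.566, 0.256] pointing down, gripper open.
Joint ranges: [-152.73, 152.73], [-39.44, 99.34], [-58.76, 71.6], [-118.89, 123.64], [-81.53, 83.1], [-180, 180]. Speed limits (degrees/s): [136.94, 136.94, 172.46, 180, 180, 180].

INTERFACE

Orientations are given as a 3x3 rotation matrix whose columns are the frame's x, y, z axes.
In Python, from cell import status, viewer, order, look_for, masks_of, spot_point, r gives the robot as it stands.
- The arm moves only by the tool move_arm, never from a script. Its argument "increments" is text: rows parted by semicolons, each of 7 numbers parted by spaces: the turn, a rotation vector about the tool's x, y, z in units of 5 degrees (1.0 is 5 degrees), then the shift along the tool's x, y, z in units of 40 mm (1.0 is 40 mm), then the opening, from 0 (shut) to 1 (fully open). In form: ax ay az tx ty tz gripper; .... A call has 1 to 5 rows; each row shifts and turns the commanded pose from where the row before left it, along the tool's axes as they then stand; what a row does not reach is not made up. A row lasts 1/12 s, in which the tool goes at most 41.7 mm and 7.16 degrees, less where a joint would pass 70% of its speed; a pose out of reach is approached as far as the arm can. A call is refused whole if a number of a shift passes 1 or a number of a turn 1, either way. A call with a gripper value outside its range is refused whole. The fingers move at their own pace and stop on an object; "newtons" is the grip in N (left out, the last holds). Time passes only in rows, so rows that do not move let the fingers close. It gives the time, the measured TCP pose, the force, the opening and the grip force at its end, in the units of the state.
- status.read_state(): the state, without advancing time (a new reading comes with each control period).
- viewer.get_image(name): name is "side" or "top"; returns a dict with "pixels" (420x560x3 uint8, blue, green, red), "range_z" (420x560 float32, m along the optical axis (not along the pixel's ray), 0 where there is no reading), "fovy" (degrees; the focal length in pixels is half the picture's height over the tangent of half this angle, whatever the lens; pixels are square), "cx", "cy" (the principal point, pixels), "D" ([k1, k2, p1, p2, k3] as OpenCV has them; the pictures are not rectified), "xyz" and "attitude" of the camera in the world. Camera axes: x right, y up, looking along -z (the intrinsics and any distortion apply to the point x, -y, -z); pixel columns grow to the right and rows downward; lengths in m; the calibration is good to about 2 mm. A picture is of the moment at which its call begins.
- order.sign_off(): hands the job in; it is judged then, once.
Trained networks look in the newest picture that a camera, given by its name, has taken for a name from the list of things; names that differ only in an ending like _2 or _b are one class to them, and where a whole thing is asked for, a point or a joint stands for the part that bears it (a point fixed in the world has none). Each returns a list of dicts, best first, with "conf" (0 to 1); they miss things now and then, are a little off and sometimes report something else, mostly with a low value. They report only what shows in the picture. A call takes as long as a camera call. They do not tell look-alikes from the thing itself.
- look_for(camera, label): "bbox" ([centre column, centre row, width, height] in pixels, round what is visible of it).
- masks_of(camera, label): "pixels" (420x560 bool, what is visible of it) and "bbox" ([centre column, centre row, width, height] in pixels, round what is visible of it).
- spot_point(camera, label): "at" ([column, row] in pixels: a listed point, or the origin of a listed thing).
The state is a dict: "time": time; "joint_pos": joint angles; "qvel": joint speeds; "effort": joint torques, N m; "eef_pos": TCP position; "tool_rot": TCP orientation; "force": force on the tool from outside, world axes, zero at the start; "torque": the same for the moment, N m; "gripper_width": finger opening in m; "grip_force": force on a finger pad.
Only numpy, scipy, OpenCV 4.12 (cv2) and the standard library are available. Lean on these libraries where they do the work, as an engineer would, in place of code of your own. Each camera call takes 0.05 s, during which the arm holds its last target. There are 200 camera calls.

TASK

The glass weighing bottle at the back of the grey rack is to be weighed, but the two reagent bottles stand in its way: first move both into the steel tray, then set the weighing bottle in the middle of the balance pan, and then put the reagent bottles back on the rack, each centred on the pad of its own cap's colour (which may not be the pad it stood on). Set everything down upright and gently without dropping it, and leave the orange cap and the black stopper on the rack where they are.

Things in the scene. Friction and masses are not known exactly. Their poses are not given: they have to be found in the camera images.
- red_bottle: white plastic reagent bottle with a red screw cap, 118 mm high (sizes here in mm); body 62 diameter, shoulder tapering in above about z = 85, cap 41 diameter from z = 98 to 118; about 0.22 kg. Origin: centre of its underside, z up. Starts on one of the two coloured pads.
- blue_bottle: the same bottle with a blue screw cap: 118 mm high, body 62 diameter, cap 41 diameter from z = 98 to 118; about 0.25 kg. Origin: centre of its underside, z up. Starts on the other coloured pad.
- weighing_bottle: low clear glass weighing bottle with its glass lid on (the lid does not come off here), 44 mm high with the lid knob; body 46 diameter up to z = 22, lid rim 48 diameter from z = 22 to 26, above that narrowing to the knob; about 45 g. Origin: centre of its underside, z up. Stands at the back of the rack, in the middle, behind the two reagent bottles.
- red_pad: fixed red round pad on the rack, 74 mm diameter, 3 thick, its top 11 above the bench; home of the red-capped bottle. Origin: centre of its underside (8 above the bench).
- blue_pad: fixed blue round pad on the rack, 74 mm diameter, 3 thick, its top 11 above the bench; home of the blue-capped bottle. Origin: centre of its underside. The two pads lie side by side along the front of the rack, centres 76 apart.
- rack: fixed low grey rack board with a steel rim, 150 (x) by 208 (y) mm, board top 8 and rim top 12 above the bench. Origin: centre of its underside; offsets in mm: x points to its back, y to its left. Pads at x = -28, y = +38 and -38; weighing bottle near x = 28, y = 0; orange cap and stopper near x = 28, y = +74 and -74 (either way round).
- tray: fixed shallow steel tray, the side area, 210 (x) by 104 (y) mm, walls 4 thick and 12 high, inner floor 4 above the bench. Origin: centre of its underside. Long enough for both bottles one behind the other along its x. Stands left or right of the rack, the balance on the other side. A tall solid column (x 0.33 to 0.74 m, y over 0.25 m; phone box to y = 0.20 m) bounds the bench on the left.
- balance: fixed white laboratory balance, 170 by 108 mm, with a round steel pan of 96 diameter whose top is 50 above the bench; the case under it is 38 high. Origin: on the bench straight under the centre of the pan; the display lies to its -x.
- orange_cap: loose orange screw cap on the rack, 53 mm diameter, 24 high, to be left alone. Origin: centre of its underside.
- stopper: loose black rubber stopper on the rack, 36 mm diameter below and 44 above, 30 high, to be left alone. Origin: centre of its underside.
Mind the look-alikes: they are no part of the job. What is shaped like the red_bottle but green or yellow is not meant.

How it is judged:
By the outcome, as a careful person would: the job done as asked, in the order asked, and still so for the second after the job is handed in, with the robot touching nothing.
It also fails if it takes over 136 s, if anything falls off the work surface, if the arm or the gripper's body presses on something with over 40 N, if the wrist force passes 120 N, or if a joint passes its speed limit or range.

## Working session

There is one attempt and no reset: what is moved stays moved. The work goes in short steps, Python scripts to look and compute and a tool call to move; the robot and the scene stay as the last step left them, time stands still between calls to the robot, and variables do not carry over. Pictures are saved under pics/ and viewed, at most 14 in all, crops included, and the job is handed in when it is done.

Besides the shell and the picture viewer there is one more tool, called after "Request:" as name(argument=value, ...) on one line, values as JSON. move_arm: Moves the arm, as the interface text tells. Its arguments: {"type":"object","properties":{"increments":{"type":"string"},"newtons":{"type":"number"}},"required":["increments"]}

```bash
mkdir -p pics; ls; cat > h.py <<'E'
import numpy as np, cv2
from cell import status, viewer, order, look_for, masks_of, spot_point, r
def K(im):
    f=im['pixels'].shape[0]/2/np.tan(np.radians(im['fovy']/2))
    return np.array([[f,0,im['cx']],[0,f,im['cy']],[0,0,1.]])
def pose(im):
    R=np.array(im['attitude'],float).reshape(3,3); return R,np.array(im['xyz'],float)
def rays(im,px):
    u=cv2.undistortPoints(np.array(px,float).reshape(-1,1,2),K(im),np.array(im['D'],float)).reshape(-1,2)
    return np.c_[u[:,0],-u[:,1],-np.ones(len(u))]
def cloud(im,mask):
    v,u=np.nonzero(mask&(im['range_z']>0)); d=im['range_z'][v,u]
    R,t=pose(im); return (rays(im,np.c_[u,v])*d[:,None])@R.T+t
def onplane(im,px,z):
    R,t=pose(im); w=rays(im,px)@R.T; return t+w*((z-t[2])/w[:,2])[:,None]
def proj(im,P):
    R,t=pose(im); c=(np.array(P,float).reshape(-1,3)-t)@R; c=c*[1,-1,-1]
    return cv2.projectPoints(c,np.zeros(3),np.zeros(3),K(im),np.array(im['D'],float))[0].reshape(-1,2)
E
python3 - <<'E'
from h import *
print(status.read_state(), r.tips_ahead)
np.set_printoptions(precision=4,suppress=True)
for c in('side','top'):
    im=viewer.get_image(c); cv2.imwrite(f'pics/{c}0.png',im['pixels'])
    print(c,im['xyz'],im['attitude'],im['fovy'],im['cx'],im['cy'],im['D'])
    for n in 'red_bottle blue_bottle weighing_bottle red_pad blue_pad rack tray balance orange_cap stopper'.split():
        for m in masks_of(c,n)[:3]:
            p=cloud(im,m['pixels'])
            print(n,round(m['conf'],2),np.round(m['bbox']),m['pixels'].sum(), np.percentile(p,[3,50,97],axis=0).round(3).tolist() if len(p) else None)
E
```

```text
pics
{'time': 0.0, 'joint_pos': array([ 7.06448105e+01,  1.80036907e+01, -2.75410205e+00,  6.93392387e+01,
        7.50883684e-04,  8.99996360e+01]), 'qvel': array([-0.0204478 , -0.00611594,  0.05137848, -0.00018818, -0.00048466,
        0.00739201]), 'effort': array([-7.59376799e-04, -5.39596510e+01,  3.39745116e+01,  1.92036194e-02,
       -2.02775523e-04,  9.40465753e-06]), 'eef_pos': array([0.19867451, 0.56559041, 0.25544072]), 'tool_rot': array([[-9.43484248e-01,  3.31416876e-01, -5.73635626e-04],
       [ 3.31417372e-01,  9.43482902e-01, -1.59345921e-03],
       [ 1.31161322e-05, -1.69351648e-03, -9.99998566e-01]]), 'force': array([ 0.12338978, -0.51322116,  0.52741514]), 'torque': array([-0.04401161, -0.027167  ,  0.04673402]), 'grip_force': 0.0, 'gripper_width': 0.08546232366787541} 0.025
side [ 0.3336 -1.0744  0.5722] [[ 0.9745  0.0977 -0.2022]
 [-0.224   0.4851 -0.8453]
 [ 0.0155  0.869   0.4946]] 45.40822681865867 281.0311998094221 212.780956654158 [-0.1622  0.      0.      0.      0.    ]
red_bottle 0.68 [246. 314.  47.  78.] 2731 [[0.39, -0.519, 0.007], [0.417, -0.508, 0
[... 1898 characters left out ...]
0.14, 0.012], [0.518, -0.118, 0.014]]
rack 0.86 [280. 224.  99.  86.] 3280 [[0.428, -0.257, 0.006], [0.515, -0.159, 0.009], [0.589, -0.05, 0.014]]
tray 0.78 [374. 229.  50.  96.] 4350 [[0.404, -0.415, 0.001], [0.501, -0.363, 0.005], [0.603, -0.312, 0.013]]
balance 0.8 [172. 239.  55.  82.] 3628 [[0.396, 0.039, 0.029], [0.473, 0.086, 0.041], [0.553, 0.141, 0.053]]
balance 0.43 [297. 242.  30.  30.] 675 [[0.447, -0.212, 0.088], [0.473, -0.186, 0.115], [0.5, -0.161, 0.132]]
orange_cap 0.77 [252. 207.  25.  22.] 426 [[0.528, -0.112, 0.015], [0.551, -0.091, 0.033], [0.574, -0.068, 0.035]]
stopper 0.8 [317. 221.  22.  16.] 292 [[0.504, -0.251, 0.036], [0.522, -0.233, 0.039], [0.54, -0.216, 0.041]]
```

```bash
python3 - <<'E'
import cv2
t=cv2.imread('pics/top0.png'); s=cv2.imread('pics/side0.png')
cv2.imwrite('pics/topc.png',cv2.resize(t[120:310,120:460],(800,447),interpolation=3))
cv2.imwrite('pics/sidec.png',cv2.resize(s[130:350,150:430],(760,597),interpolation=3))
E
```

```text
(no output)
```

View pics/topc.png

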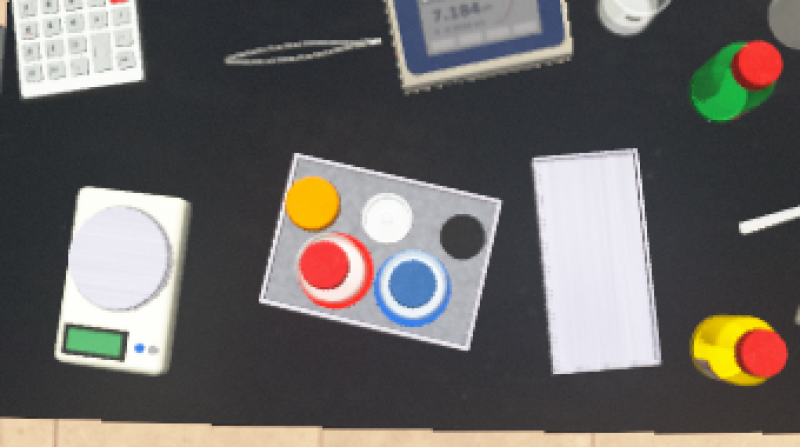

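View pics/sidec.png

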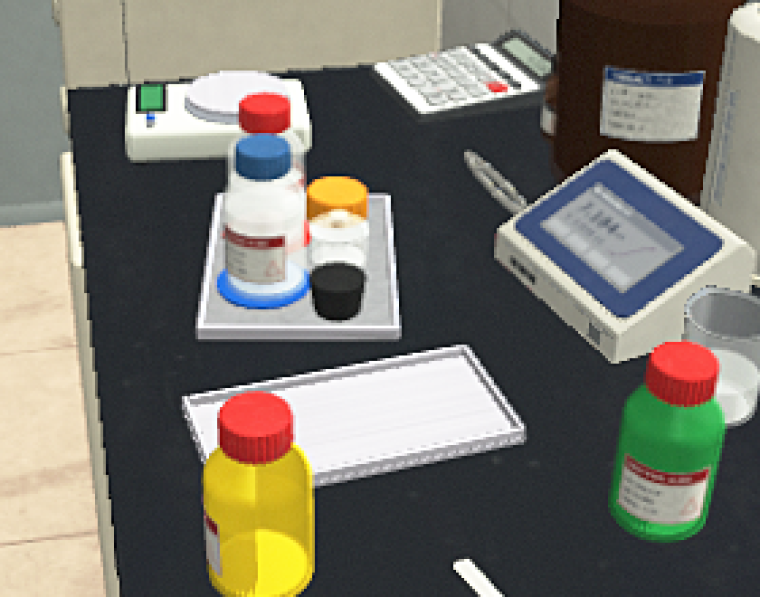

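View pics/top0.png

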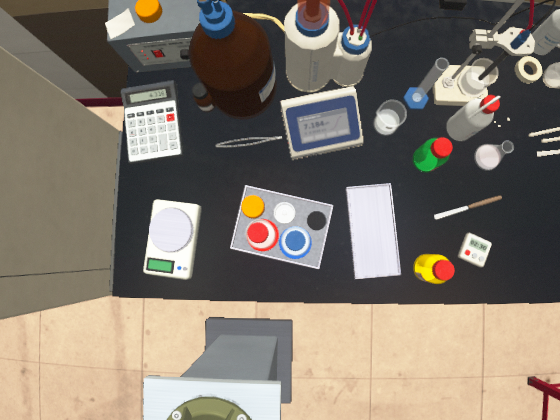

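The red-capped white bottle stands on the red ring at top (259,236). The blue-capped one stands on the blue ring at (295,242), with the weighing bottle behind them at (284,214). The orange cap is at (252,207) and the stopper at (317,221).

Look-alikes in the top view:
- **For the red bottle:** green (433,156), yellow (435,268) and grey (490,100).
- **For the weighing bottle:** the beaker (390,118) and flask (490,156).

By the description I choose (259,236), (295,242) and (284,214). The crops confirm these.

```bash
cat > m.py <<'E'
from h import *
np.set_printoptions(precision=4,suppress=True)
def circ(p):
    (x,y),rr=cv2.minEnclosingCircle(p[:,:2].astype(np.float32)); return np.round([x,y,rr*2],4),p.mean(0).round(4),len(p)
def lsq(p):  # algebraic circle fit
    A=np.c_[2*p[:,:2],np.ones(len(p))]; s=np.linalg.lstsq(A,(p[:,:2]**2).sum(1),rcond=None)[0]
    return np.r_[s[:2],2*np.sqrt(s[2]+s[0]**2+s[1]**2)].round(4)
def views():
    return {c:viewer.get_image(c) for c in('top','side')}
def near(P,x,y,d,z0,z1):
    return P[(np.hypot(P[:,0]-x,P[:,1]-y)<d)&(P[:,2]>z0)&(P[:,2]<z1)]
E
python3 - <<'E'
from m import *
V=views()
C={c:cloud(V[c],np.ones((420,560),bool)) for c in V}
for c in C:
    P=C[c]; print(c)
    for n,x,y in(('red',.488,-.113),('blue',.474,-.186)):
        q=near(P,x,y,.035,.122,.135); print(n,'captop',circ(q) if len(q) else 0)
        q=near(P,x,y,.04,.03,.085); print('  body lsq',lsq(q),len(q))
        q=near(P,x,y,.04,.108,.124); print('  cap side lsq',lsq(q) if len(q)>5 else 0,len(q))
    q=near(P,.537,-.163,.035,.022,.06); print('wb',circ(q),np.percentile(q[:,2],98))
    q=near(P,.495,.087,.056,.046,.056); print('pan',circ(q),lsq(q))
# outlines: colour masks projected to plane
im=V['top']; hsv=cv2.cvtColor(im['pixels'],cv2.COLOR_BGR2HSV)
for n,h0,h1,c in(('redring',0,8,(.488,-.113)),('bluering',100,125,(.474,-.186))):
    for cam in V:
        hs=cv2.cvtColor(V[cam]['pixels'],cv2.COLOR_BGR2HSV)
        P=cloud(V[cam],(hs[...,0]>=h0)&(hs[...,0]<=h1)&(hs[...,1]>120)); 
        q=near(P,*c,.05,.006,.016); print(n,cam,circ(q) if len(q) else 0)
for n in('rack','tray','balance'):
    for cam in V:
        viewer.get_image(cam); ms=masks_of(cam,n)
        if not ms: continue
        m=ms[0]['pixels'].astype(np.uint8); ct=max(cv2.findContours(m,0,1)[0],key=cv2.contourArea)[:,0]
        z={'rack':.012,'tray':.012,'balance':.036}[n]
        w=onplane(V[cam],ct,z)[:,:2].astype(np.float32); print(n,cam,cv2.minAreaRect(w))
R=np.load if 0 else None
E
```

```text
top
red captop (array([ 0.4884, -0.1117,  0.0412]), array([ 0.4883, -0.1119,  0.1294]), 334)
  body lsq [ 0.4886 -0.1115  0.0624] 44
  cap side lsq [ 0.4887 -0.1115  0.0408] 16
blue captop (array([ 0.4741, -0.1861,  0.0413]), array([ 0.4743, -0.1864,  0.1295]), 336)
  body lsq [ 0.4747 -0.1863  0.0618] 4
  cap side lsq 0 0
wb (array([ 0.5377, -0.1608,  0.0481]), array([ 0.5375, -0.1609,  0.041 ]), 374) 0.053309977417543106
pan (array([0.494 , 0.0906, 0.0973]), array([0.4942, 0.0898, 0.0507]), 1474) [0.4943 0.09   0.0684]
side
red captop (array([ 0.4877, -0.1147,  0.0421]), array([ 0.4877, -0.1185,  0.1282]), 185)
  body lsq [ 0.4885 -0.1129  0.0611] 64
  cap side lsq [ 0.4886 -0.1134  0.0385] 112
blue captop (array([ 0.4743, -0.1889,  0.0426]), array([ 0.4732, -0.1924,  0.1284]), 209)
  body lsq [ 0.4745 -0.188   0.0602] 701
  cap side lsq [ 0.4742 -0.1877  0.0388] 135
wb (array([ 0.5381, -0.1623,  0.0523]), array([ 0.5357, -0.1707,  0.0368]), 343) 0.05304459306341595
pan (array([0.493 , 0.0907, 0.0984]), array([0.4895, 0.0917, 0.0513]), 376) [0.4927 0.0886 0.0669]
redring top (array
[... 352 characters left out ...]
 ((0.5092138648033142, -0.15431374311447144), (0.20916862785816193, 0.15270212292671204), 78.18061828613281)
rack side ((0.5074191093444824, -0.1610533893108368), (0.22116900980472565, 0.15004593133926392), 78.24268341064453)
tray top ((0.5036652684211731, -0.36109182238578796), (0.21038849651813507, 0.10653538256883621), 6.089543342590332)
tray side ((0.5323945879936218, -0.36721092462539673), (0.15088100731372833, 0.11756420880556107), 6.031212329864502)
balance top ((0.4743279218673706, 0.08885742723941803), (0.11381512135267258, 0.17011845111846924), 83.89737701416016)
balance side ((0.47275984287261963, 0.07838177680969238), (0.18631133437156677, 0.16804906725883484), 85.56265258789062)
```

```bash
python3 - <<'E'
from m import *
V=views()
for c in V:
    im=V[c]; P=cloud(im,np.ones((420,560),bool))
    print(c)
    for x0 in np.arange(.1,.8,.1):
        print(round(x0,2),[ (len(q),round(float(np.percentile(q[:,2],2)),2),round(float(np.percentile(q[:,2],98)),2)) if len(q:=P[(P[:,0]>x0)&(P[:,0]<x0+.1)&(P[:,1]>y0)&(P[:,1]<y0+.1)])>3 else 0 for y0 in np.arange(0.05,.7,.1)])
    if c=='top':
        q=P[(P[:,2]>.15)&(P[:,1]>.1)]; 
        for z in np.arange(.15,.9,.1):
            s=q[(q[:,2]>z)&(q[:,2]<z+.1)]
            if len(s): print('z',round(z,2),len(s),s.min(0),s.max(0))
cv2.imwrite('pics/side_full.png',V['side']['pixels'])
E
```

```text
top
0.1 [(2597, -0.82, 0.0), (579, -0.83, 0.0), (517, -0.83, -0.81), (495, -0.83, -0.81), (493, -0.83, -0.81), (479, -0.83, -0.81), (466, -0.83, -0.81)]
0.2 [(181, -0.83, -0.81), (183, -0.83, -0.81), (173, -0.83, -0.81), (170, -0.83, -0.81), (168, -0.83, -0.81), (159, -0.83, -0.81), (109, -0.83, -0.81)]
0.3 [(1117, -0.0, 0.04), (1497, -0.0, 0.35), (3283, 0.01, 0.36), 0, 0, 0, 0]
0.4 [(1895, 0.04, 0.05), (2192, -0.0, 0.36), (5380, 0.01, 0.36), 0, 0, 0, 0]
0.5 [(1630, -0.0, 0.05), (2206, -0.0, 0.36), (5653, 0.01, 0.38), 0, 0, 0, 0]
0.6 [(1778, -0.0, 0.02), (2153, -0.0, 0.38), (5926, 0.01, 0.4), 0, 0, 0, 0]
0.7 [(1731, -0.0, 0.03), (1554, -0.0, 0.36), (2363, 0.01, 0.41), 0, 0, 0, 0]
z 0.15 8430 [0.3361 0.1    0.15  ] [0.9788 0.2552 0.25  ]
z 0.25 9003 [0.3355 0.2478 0.25  ] [0.7407 0.2557 0.35  ]
z 0.35 3608 [0.3371 0.2482 0.35  ] [0.7402 0.255  0.4174]
side
0.1 [(1712, -0.82, 0.0), (353, -0.83, 0.0), (449, -0.83, -0.81), (461, -0.83, -0.81), (999, -0.83, 0.41), (373, -0.83, 0.39), (322, -0.83, -0.81)]
0.2 [(657, -0.83, -0.81), (589, -0.83, -0.81), (522, -0.83, -0.81), (459, -0.83, -0.81), (670, -0.83, 0.41), (689, -0.83, 0.39), (323, -0.83, -0.81)]
0.3 [(698, -0.82, 0.04), (3075, -0.82, 0.42), (2505, -0.82, 0.43), (167, -0.83, 0.21), (105, -0.83, -0.2), (69, -0.82, -0.81), (56, -0.83, -0.81)]
0.4 [(624, 0.0, 0.05), (2844, 0.0, 0.43), (3159, 0.01, 0.43), 0, 0, 0, 0]
0.5 [(411, -0.0, 0.05), (2812, 0.0, 0.42), (3031, 0.01, 0.42), 0, 0, 0, 0]
0.6 [(705, -0.0, 0.02), (2966, 0.0, 0.42), (2897, 0.01, 0.42), 0, 0, 0, 0]
0.7 [(772, -0.0, 0.02), (1231, 0.02, 0.42), (1144, 0.02, 0.42), 0, 0, 0, 0]
```

View pics/side0.png

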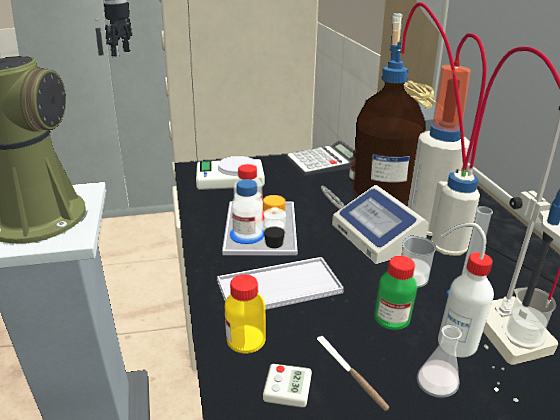

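The column face is at y≈0.25 from x≈0.335, and it is tall. I start near it, so I'll retract radially with the jaws shut and work out the arm's reach before passing its corner.

Request:
move_arm(increments="0 0 0 0 -1 0 0; 0 0 0 0 -1 0 0; 0 0 0 0 -1 0 0; 0 0 0 0 -1 0 0; 0 0 0 0 -0.5 0 0")

```text
time: 2.32
eef_pos: [0.1377, 0.3921, 0.2558]
tool_rot: [[-0.943, 0.331, -0.001], [0.331, 0.943, -0.002], [-0.0, -0.003, -1.0]]
force: [-0.1, -0.5, -0.2]
gripper_width: 0.0255
grip_force: 0.0
```

```bash
python3 -c "
from h import *
s=status.read_state();print(s['time'],s['joint_pos'].round(2),s['eef_pos'].round(4),s['tool_rot'].round(3).tolist(),s['gripper_width'])"
```

```text
2.3167 [ 70.64  -1.84 -25.87  66.13  -0.    90.  ] [0.1377 0.3921 0.2558] [[-0.943, 0.331, -0.001], [0.331, 0.943, -0.002], [-0.0, -0.003, -1.0]] 0.02551574179056352
```

Request:
move_arm(increments="1 0 0 0 0 0 0; 1 0 0 0 0 0 0; 1 0 0 0 0 0 0; 1 0 0 0 0 0 0; 0 0 0 0 0 0 0")

```text
time: 2.73
eef_pos: [0.1395, 0.3973, 0.2539]
tool_rot: [[-0.943, 0.311, -0.116], [0.331, 0.884, -0.329], [-0.0, -0.349, -0.937]]
force: [-0.1, -0.1, -0.7]
gripper_width: 0.0002
grip_force: 0.0
```

```bash
python3 -c "
from h import *
s=status.read_state();print(s['time'],s['joint_pos'].round(2),s['eef_pos'].round(4),s['tool_rot'].round(3).tolist(),s['gripper_width'])"
```

```text
2.7333 [70.64 15.96 -9.35 85.12  0.   90.  ] [0.1395 0.3973 0.2539] [[-0.943, 0.311, -0.116], [0.331, 0.884, -0.329], [-0.0, -0.349, -0.937]] 0.0002285062362591742
```

Request:
move_arm(increments="-1 0 0 0 0 0 0; -1 0 0 0 0 0 0; -1 0 0 0 0 0 0; -1 0 0 0 0 0 0; 0 0 0 0 0 0 0")

```text
time: 3.15
eef_pos: [0.1384, 0.3939, 0.2571]
tool_rot: [[-0.943, 0.331, 0.002], [0.331, 0.943, 0.006], [-0.0, 0.007, -1.0]]
force: [-0.6, -0.9, 0.1]
gripper_width: 0.0001
grip_force: 0.0
```

Request:
move_arm(increments="0 0 0 0 -1 -0.4 0; 0 0 0 0 -1 -0.4 0; 0 0 0 0 -0.5 -0.4 0; 0 0 0 0 0 0 0; 0 0 0 0 0 0 0")

```text
time: 3.57
eef_pos: [0.1071, 0.3048, 0.3046]
tool_rot: [[-0.943, 0.331, 0.001], [0.331, 0.943, 0.003], [-0.0, 0.004, -1.0]]
force: [-0.9, -0.1, 0.4]
gripper_width: 0.0001
grip_force: 0.0
```

```bash
python3 -c "
from h import *
s=status.read_state();print(s['time'],s['joint_pos'].round(2),s['eef_pos'].round(4),np.hypot(*s['eef_pos'][:2]))
from scipy.optimize import least_squares
D=[(18.0,-2.75,69.34,.5995,.2554),(-1.84,-25.87,66.13,.4156,.2558),(15.96,-9.35,85.12,.4211,.2539),(*s['joint_pos'][1:4],np.hypot(*s['eef_pos'][:2]),s['eef_pos'][2])]
def f(p):
    r0,h,a,b,o,d=p;e=[]
    for q in D:
        A,B,C=np.radians(q[:3]); e+=[r0+a*np.sin(A)+b*np.cos(A-B+o)+d*np.cos(A-B+C)-q[3],h+a*np.cos(A)-b*np.sin(A-B+o)-d*np.sin(A-B+C)-q[4]]
    return e
o=least_squares(f,[0.05,.4,.4,.4,0,.2]);print(o.x.round(3),np.round(o.fun,4))"
```

```text
3.5667 [ 70.65 -13.67 -29.46  74.02  -0.    90.  ] [0.1071 0.3048 0.3046] 0.3230295001805309
[ 0.     0.283  0.521  0.447 -0.173  0.439] [ 0.      0.0001 -0.     -0.     -0.     -0.     -0.     -0.    ]
```

Request:
move_arm(increments="0 0 0 0 -0.6 0 0; 0 0 1 -0.65 0 0 0; 0 0 1 -0.65 0 0 0; 0 0 1 -0.65 0 0 0; 0 0 1 -0.65 0 0 0")

```text
time: 3.98
eef_pos: [0.1928, 0.2353, 0.3029]
tool_rot: [[-0.771, 0.636, -0.0], [0.636, 0.771, -0.0], [-0.0, -0.0, -1.0]]
force: [0.5, 0.4, 0.2]
gripper_width: 0.0002
grip_force: 0.0
```

Request:
move_arm(increments="0 0 1 -0.65 0 0 0; 0 0 1 -0.65 0 0 0; 0 0 1 -0.65 0 0 0; 0 0 1 -0.65 0 0 0; 0 0 1 -0.65 0 0 0")

```text
time: 4.4
eef_pos: [0.2771, 0.1365, 0.3028]
tool_rot: [[-0.429, 0.903, -0.0], [0.903, 0.429, -0.0], [0.0, -0.001, -1.0]]
force: [1.2, 0.8, 0.2]
gripper_width: -0.0002
grip_force: 0.0
```

Request:
move_arm(increments="0 0 1 -0.65 0 0 0; 0 0 1 -0.65 0 0 0; 0 0 1 -0.65 0 0 1; 0 0 1 -0.65 0 0 1; 0 0 1 -0.65 0 0 1")

```text
time: 4.82
eef_pos: [0.3114, 0.0116, 0.3028]
tool_rot: [[-0.007, 1.0, -0.001], [1.0, 0.007, 0.0], [0.0, -0.001, -1.0]]
force: [1.6, 0.8, -0.5]
gripper_width: 0.0355
grip_force: 0.0
```

Request:
move_arm(increments="0 0 1 -0.65 0 0 1; 0 0 1 -0.65 0 0 1; 0 0 0.5 -0.33 0 0 1; 0 0 0 0 0 0 1; 0 0 0 0 0 0 1")

```text
time: 5.23
eef_pos: [0.3069, -0.0524, 0.3028]
tool_rot: [[0.207, 0.978, -0.001], [0.978, -0.207, 0.001], [0.0, -0.001, -1.0]]
force: [-0.1, -0.3, 0.6]
gripper_width: 0.0855
grip_force: 0.0
```

Request:
move_arm(increments="0 0 0 -0.4 0.8 0.3 1; 0 0 0 -0.4 0.8 0.3 1; 0 0 0 -0.4 0.8 0.3 1; 0 0 0 -0.4 0.8 0.3 1; 0 0 0 -0.4 0.8 0 1")

```text
time: 5.65
eef_pos: [0.4473, -0.1626, 0.2523]
tool_rot: [[0.202, 0.979, -0.003], [0.979, -0.202, 0.002], [0.001, -0.004, -1.0]]
force: [-0.3, 0.2, 1.8]
gripper_width: 0.0856
grip_force: 0.0
```

Request:
move_arm(increments="0 0 0 -0.42 0.79 0 1; 0 0 0 0 0 0.5 1; 0 0 0 0 0 0.5 1; 0 0 0 0 0 0 1; 0 0 0 0 0 0 1")

```text
time: 6.07
eef_pos: [0.4736, -0.1846, 0.2139]
tool_rot: [[0.203, 0.979, -0.003], [0.979, -0.203, 0.002], [0.001, -0.003, -1.0]]
force: [-0.7, 0.1, 0.3]
gripper_width: 0.0855
grip_force: 0.0
```

```bash
cat >> m.py <<'E'
def to(x,y,z):
    s=status.read_state(); d=np.array([x,y,z])-s['eef_pos']; print('t',s['time'],'pos',s['eef_pos'].round(4),'w',round(s['gripper_width'],4),'units',(s['tool_rot'].T@d/.04).round(3), 'yaw',np.degrees(np.arctan2(s['tool_rot'][1,1],s['tool_rot'][0,1])).round(2))
E
python3 -c "
from m import *
to(.4743,-.187,.138)
im=viewer.get_image('side');cv2.imwrite('pics/g1.png',cv2.resize(im['pixels'][100:280,170:350],(700,700)[:2],interpolation=3)[:600])"
```

```text
t 6.0667 pos [ 0.4736 -0.1846  0.2139] w 0.0855 units [-0.056  0.036  1.898] yaw -11.72
```

View pics/g1.png

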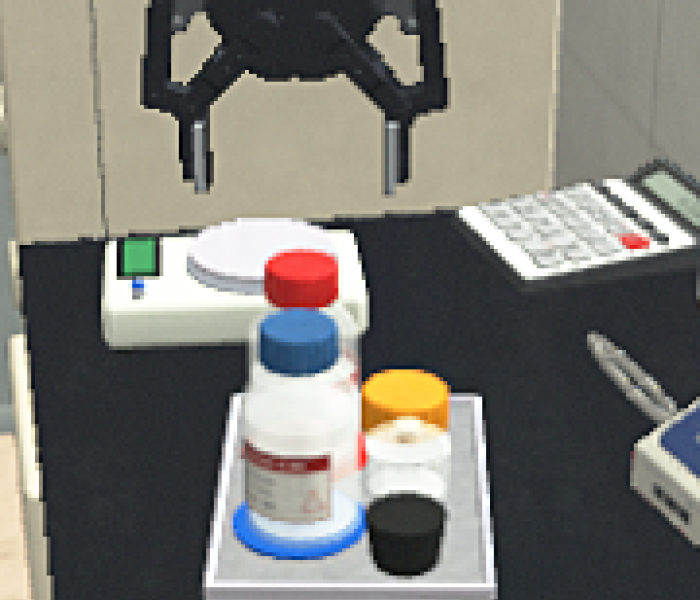

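The open jaws straddle the blue cap (crop x 200 to 390, cap at 298). I'll check the tip height from depth, then descend.

```bash
python3 -c "
from m import *
for c,im in views().items():
    q=near(cloud(im,np.ones((420,560),bool)),.4736,-.1846,.07,.15,.3); print(c,len(q),np.sort(q[:,2])[[2,10,30]] if len(q)>30 else 0)"
```

```text
top 0 0
side 1642 [0.2058 0.2089 0.213 ]
```

Request:
move_arm(increments="0 0 0 -0.05 0.03 0.6 1; 0 0 0 0 0 0.6 1; 0 0 0 0 0 0.4 1; 0 0 0 0 0 0.2 1; 0 0 0 0 0 0 1")

```text
time: 6.63
eef_pos: [0.4741, -0.1879, 0.1427]
tool_rot: [[0.205, 0.979, -0.001], [0.979, -0.205, 0.001], [0.0, -0.001, -1.0]]
force: [-0.8, -0.2, 0.2]
gripper_width: 0.0853
grip_force: 0.0
```

Request:
move_arm(increments="0 0 0 0.02 0 0.2 1; 0 0 0 0 0 0.09 1; 0 0 0 0 0 0 0.3; 0 0 0 0 0 0 0; 0 0 0 0 0 0 0", newtons=40)

```text
time: 7.05
eef_pos: [0.4753, -0.1878, 0.1322]
tool_rot: [[0.205, 0.979, 0.001], [0.979, -0.205, -0.0], [-0.0, 0.001, -1.0]]
force: [0.1, -0.1, -0.0]
gripper_width: 0.0515
grip_force: 0.0
```

Request:
move_arm(increments="0 0 0 0 0 0 0; 0 0 0 0 0 0 0; 0 0 0 0 0 0 0; 0 0 0 0 0 0 0; 0 0 0 0 0 0 0")

```text
time: 7.47
eef_pos: [0.4752, -0.1877, 0.1324]
tool_rot: [[0.205, 0.979, 0.001], [0.979, -0.205, -0.0], [-0.0, 0.001, -1.0]]
force: [-1.1, -0.0, 5.0]
gripper_width: 0.0392
grip_force: 38.9
```

Request:
move_arm(increments="0 0 0 0 0 -0.2 0; 0 0 0 0 0 -0.3 0; 0 0 0 0 0 -0.4 0; 0 0 0 0 0 0 0; 0 0 0 0 0 0 0")

```text
time: 7.88
eef_pos: [0.4755, -0.1879, 0.1683]
tool_rot: [[0.205, 0.979, 0.002], [0.979, -0.205, -0.001], [-0.0, 0.002, -1.0]]
force: [-0.0, 0.8, -2.7]
gripper_width: 0.0395
grip_force: 39.8
```

```bash
python3 -c "
from m import *
to(.454,-.366,.18)
im=viewer.get_image('side');cv2.imwrite('pics/g2.png',cv2.resize(im['pixels'][110:280,170:370],(700,595),interpolation=3))"
```

```text
t 7.8833 pos [ 0.4755 -0.1879  0.1683] w 0.0395 units [-4.469  0.389 -0.292] yaw -11.86
```

View pics/g2.png

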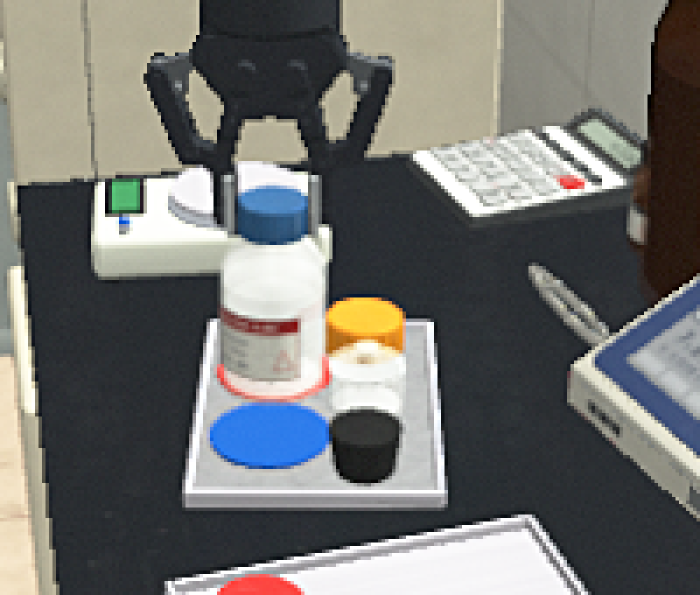

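Blue bottle is held upright about 36 mm above its pad (crop 272,215). The bare blue pad shows at (270,435). Carry it to the tray.

Request:
move_arm(increments="0 0 0 -0.3 0.05 0 0; 0 0 0 -0.6 0.05 0 0; 0 0 0 -0.8 0.05 0 0; 0 0 0 -0.8 0.08 0 0; 0 0 0 -0.8 0.08 0 0")

```text
time: 8.35
eef_pos: [0.4589, -0.3208, 0.1666]
tool_rot: [[0.205, 0.979, -0.001], [0.979, -0.205, 0.001], [0.0, -0.001, -1.0]]
force: [1.3, 0.2, -2.5]
gripper_width: 0.0393
grip_force: 39.8
```

Request:
move_arm(increments="0 0 0 -0.7 0.08 0 0; 0 0 0 -0.47 0 0 0; 0 0 0 0 0 0.3 0; 0 0 0 0 0 0.3 0; 0 0 0 0 0 0 0")

```text
time: 8.77
eef_pos: [0.4511, -0.3656, 0.1401]
tool_rot: [[0.207, 0.978, -0.004], [0.978, -0.207, 0.003], [0.002, -0.005, -1.0]]
force: [-0.7, 0.7, -2.9]
gripper_width: 0.0393
grip_force: 39.7
```

```bash
python3 -c "
from m import *
to(.454,-.366,.1265)"
```

```text
t 8.7667 pos [ 0.4511 -0.3656  0.1401] w 0.0393 units [0.004 0.075 0.34 ] yaw -11.93
```

Request:
move_arm(increments="0 0 0 0 0.06 0.1 0; 0 0 0 0 0 0.08 0; 0 0 0 0 0 0.06 0; 0 0 0 0 0 0.03 0; 0 0 0 0 0 0 0")

```text
time: 9.18
eef_pos: [0.4558, -0.3661, 0.1328]
tool_rot: [[0.205, 0.979, -0.0], [0.979, -0.205, -0.0], [-0.0, -0.0, -1.0]]
force: [-0.1, -0.4, -1.8]
gripper_width: 0.0399
grip_force: 39.7
```

Request:
move_arm(increments="0 0 0 0 0 0.02 0; 0 0 0 0 0 0.02 0; 0 0 0 0 0 0 0; 0 0 0 0 0 0 0")

```text
time: 9.52
eef_pos: [0.4558, -0.3663, 0.1314]
tool_rot: [[0.205, 0.979, 0.0], [0.979, -0.205, -0.0], [-0.0, 0.0, -1.0]]
force: [-0.2, 0.4, -2.1]
gripper_width: 0.0391
grip_force: 39.7
```

Request:
move_arm(increments="0 0 0 0 0 0.05 0; 0 0 0 0 0 0.04 0; 0 0 0 0 0 0.03 0; 0 0 0 0 0 0 0; 0 0 0 0 0 0 0")

```text
time: 9.93
eef_pos: [0.4556, -0.3662, 0.1263]
tool_rot: [[0.205, 0.979, -0.0], [0.979, -0.205, 0.0], [0.0, -0.0, -1.0]]
force: [0.3, 0.3, -1.7]
gripper_width: 0.0398
grip_force: 39.7
```

Request:
move_arm(increments="0 0 0 0 0 0.02 0; 0 0 0 0 0 0.02 0; 0 0 0 0 0 0 0; 0 0 0 0 0 0 0")

```text
time: 10.27
eef_pos: [0.4559, -0.3665, 0.1255]
tool_rot: [[0.205, 0.979, 0.0], [0.979, -0.205, -0.001], [-0.001, 0.001, -1.0]]
force: [-2.4, 0.8, 4.8]
gripper_width: 0.0395
grip_force: 40.7
```

Request:
move_arm(increments="0 0 0 0 0 0 0.6; 0 0 0 0 0 0 1; 0 0 0 0 0 0 1; 0 0 0 0 0 0 1; 0 0 0 0 0 0 1")

```text
time: 10.68
eef_pos: [0.4558, -0.3663, 0.1247]
tool_rot: [[0.205, 0.979, -0.0], [0.979, -0.205, 0.0], [0.0, -0.0, -1.0]]
force: [0.0, 0.5, -0.6]
gripper_width: 0.0856
grip_force: 0.0
```

Request:
move_arm(increments="0 0 0 0 0 0 1; 0 0 0 0 0 -0.3 1; 0 0 0 0 0 -0.7 1; 0 0 0 0.2 0 -0.5 1; 0 0 0 0 0 0 1")

```text
time: 11.1
eef_pos: [0.4595, -0.3592, 0.1892]
tool_rot: [[0.205, 0.979, 0.005], [0.979, -0.205, -0.003], [-0.002, 0.006, -1.0]]
force: [0.5, -0.8, -0.3]
gripper_width: 0.0854
grip_force: 0.0
```

```bash
python3 -c "
from m import *
to(.4885,-.112,.132)
P={c:cloud(i,np.ones((420,560),bool)) for c,i in views().items()}
for c in P:
    q=near(P[c],.454,-.366,.05,.115,.127);print(c,circ(q) if len(q) else 0)"
```

```text
t 11.1 pos [ 0.4595 -0.3592  0.1892] w 0.0854 units [ 6.201 -0.566  1.413] yaw -11.83
top (array([ 0.4548, -0.3576,  0.0381]), array([ 0.4534, -0.3527,  0.1218]), 134)
side (array([ 0.4545, -0.3674,  0.044 ]), array([ 0.4541, -0.3708,  0.1214]), 325)
```

Request:
move_arm(increments="0 0 0 0.9 -0.09 0 1; 0 0 0 0.9 -0.09 0 1; 0 0 0 0.9 -0.09 0 1; 0 0 0 0.9 -0.09 0 1; 0 0 0 0.9 -0.09 0 1")

```text
time: 11.62
eef_pos: [0.4758, -0.177, 0.1834]
tool_rot: [[0.206, 0.979, -0.002], [0.979, -0.206, 0.001], [0.0, -0.002, -1.0]]
force: [1.0, -0.0, -0.7]
gripper_width: 0.0853
grip_force: 0.0
```

Request:
move_arm(increments="0 0 0 0.9 -0.09 0 1; 0 0 0 0.6 0 0 1; 0 0 0 0.2 0 0.4 1; 0 0 0 0 0 0.4 1; 0 0 0 0 0 0 1")

```text
time: 12.03
eef_pos: [0.4846, -0.11, 0.1491]
tool_rot: [[0.204, 0.979, -0.006], [0.979, -0.204, 0.001], [-0.0, -0.006, -1.0]]
force: [-0.9, 0.2, -0.5]
gripper_width: 0.0856
grip_force: 0.0
```

```bash
python3 -c "
from m import *
to(.4885,-.112,.132)"
```

```text
t 12.0333 pos [ 0.4846 -0.11    0.1491] w 0.0856 units [-0.03   0.108  0.428] yaw -11.76
```

Request:
move_arm(increments="0 0 0 -0.02 0.07 0.15 1; 0 0 0 0 0 0.1 1; 0 0 0 0 0 0.05 1; 0 0 0 0 0 0 1; 0 0 0 0 0 0 1")

```text
time: 12.45
eef_pos: [0.4899, -0.1131, 0.1411]
tool_rot: [[0.206, 0.979, 0.0], [0.979, -0.206, -0.0], [-0.0, 0.0, -1.0]]
force: [-0.2, 0.0, -0.6]
gripper_width: 0.0856
grip_force: 0.0
```

```bash
python3 -c "
from m import *
to(.4885,-.112,.132)"
```

```text
t 12.45 pos [ 0.4899 -0.1131  0.1411] w 0.0856 units [ 0.02  -0.041  0.227] yaw -11.9
```

Request:
move_arm(increments="0 0 0 0.02 -0.04 0.15 1; 0 0 0 0 0 0.07 1; 0 0 0 0 0 0 0.3; 0 0 0 0 0 0 0; 0 0 0 0 0 0 0", newtons=40)

```text
time: 12.87
eef_pos: [0.4884, -0.1115, 0.1321]
tool_rot: [[0.205, 0.979, 0.0], [0.979, -0.205, -0.0], [-0.0, 0.0, -1.0]]
force: [0.6, 0.0, -0.1]
gripper_width: 0.0511
grip_force: 0.0
```

Request:
move_arm(increments="0 0 0 0 0 0 0; 0 0 0 0 0 0 0; 0 0 0 0 0 0 0; 0 0 0 0 0 0 0; 0 0 0 0 0 0 0")

```text
time: 13.28
eef_pos: [0.4885, -0.1115, 0.1325]
tool_rot: [[0.205, 0.979, 0.0], [0.979, -0.205, -0.0], [0.0, 0.0, -1.0]]
force: [-2.1, 0.2, 6.0]
gripper_width: 0.0397
grip_force: 39.7
```

Request:
move_arm(increments="0 0 0 0 0 -0.2 0; 0 0 0 0 0 -0.4 0; 0 0 0 0 0 -0.4 0; 0 0 0 0 0 -0.2 0; 0 0 0 0 0 0 0")

```text
time: 13.7
eef_pos: [0.4897, -0.1118, 0.1819]
tool_rot: [[0.205, 0.979, 0.003], [0.979, -0.205, -0.001], [-0.0, 0.003, -1.0]]
force: [0.0, -0.4, -3.4]
gripper_width: 0.0397
grip_force: 40.2
```

```bash
python3 -c "
from m import *
to(.553,-.356,.18)"
```

```text
t 13.7 pos [ 0.4897 -0.1118  0.1819] w 0.0397 units [-5.648  2.804  0.056] yaw -11.86
```

Request:
move_arm(increments="0 0 0 -0.3 0 -0.1 0; 0 0 0 -0.6 0 -0.1 0; 0 0 0 -0.8 0 -0.1 0; 0 0 0 -0.7 0.3 0 0; 0 0 0 -0.6 0.5 0 0")

```text
time: 14.12
eef_pos: [0.4927, -0.2373, 0.1914]
tool_rot: [[0.206, 0.978, -0.002], [0.978, -0.206, 0.0], [-0.0, -0.002, -1.0]]
force: [0.8, -0.8, -2.3]
gripper_width: 0.0391
grip_force: 40.2
```

Request:
move_arm(increments="0 0 0 -0.65 0.5 0 0; 0 0 0 -0.65 0.5 0 0; 0 0 0 -0.65 0.5 0 0; 0 0 0 -0.5 0.35 0 0; 0 0 0 -0.2 0.15 0 0")

```text
time: 14.53
eef_pos: [0.5516, -0.3595, 0.1903]
tool_rot: [[0.208, 0.978, -0.001], [0.978, -0.208, -0.001], [-0.001, -0.001, -1.0]]
force: [-0.6, 0.7, -2.5]
gripper_width: 0.0392
grip_force: 40.2
```

Request:
move_arm(increments="0 0 0 0 0 0.4 0; 0 0 0 0 0 0.5 0; 0 0 0 0 0 0.3 0; 0 0 0 0 0 0 0; 0 0 0 0 0 0 0")

```text
time: 14.95
eef_pos: [0.5504, -0.355, 0.1428]
tool_rot: [[0.205, 0.979, -0.003], [0.979, -0.205, 0.002], [0.001, -0.003, -1.0]]
force: [-0.4, -0.3, -1.8]
gripper_width: 0.0392
grip_force: 40.3
```

```bash
python3 -c "
from m import *
to(.553,-.356,.1255)"
```

```text
t 14.95 pos [ 0.5504 -0.355   0.1428] w 0.0392 units [-0.011  0.071  0.433] yaw -11.84
```

Request:
move_arm(increments="0 0 0 0 0.05 0.15 0; 0 0 0 0 0 0.1 0; 0 0 0 0 0 0.08 0; 0 0 0 0 0 0 0; 0 0 0 0 0 0 0")

```text
time: 15.37
eef_pos: [0.5535, -0.3561, 0.1309]
tool_rot: [[0.205, 0.979, -0.0], [0.979, -0.205, -0.0], [-0.0, -0.0, -1.0]]
force: [0.4, 0.6, -1.7]
gripper_width: 0.0392
grip_force: 40.2
```

Request:
move_arm(increments="0 0 0 0 0 0.04 0; 0 0 0 0 0 0.03 0; 0 0 0 0 0 0 0; 0 0 0 0 0 0 0")

```text
time: 15.7
eef_pos: [0.5535, -0.3561, 0.128]
tool_rot: [[0.205, 0.979, -0.0], [0.979, -0.205, 0.0], [0.0, -0.0, -1.0]]
force: [0.3, 0.4, -1.7]
gripper_width: 0.0391
grip_force: 40.2
```

Request:
move_arm(increments="0 0 0 0 0 0.03 0; 0 0 0 0 0 0.03 0; 0 0 0 0 0 0 0; 0 0 0 0 0 0 0")

```text
time: 16.03
eef_pos: [0.5536, -0.3562, 0.1256]
tool_rot: [[0.205, 0.979, 0.0], [0.979, -0.205, -0.0], [0.0, 0.0, -1.0]]
force: [1.0, 0.2, -3.4]
gripper_width: 0.0391
grip_force: 40.3
```

Request:
move_arm(increments="0 0 0 0 0 0.01 0; 0 0 0 0 0 0 0")

```text
time: 16.2
eef_pos: [0.5536, -0.3562, 0.1256]
tool_rot: [[0.205, 0.979, 0.0], [0.979, -0.205, -0.0], [-0.0, 0.0, -1.0]]
force: [-1.0, -0.1, 0.3]
gripper_width: 0.0393
grip_force: 40.6
```

Request:
move_arm(increments="0 0 0 0 0 0.01 0; 0 0 0 0 0 0 0.6; 0 0 0 0 0 0 1; 0 0 0 0 0 0 1; 0 0 0 0 0 0 1")

```text
time: 16.62
eef_pos: [0.5536, -0.3562, 0.1248]
tool_rot: [[0.205, 0.979, 0.0], [0.979, -0.205, -0.0], [-0.0, 0.0, -1.0]]
force: [-0.0, -0.2, 0.2]
gripper_width: 0.084
grip_force: 0.0
```

Request:
move_arm(increments="0 0 0 0 0 0 1; 0 0 0 0 0 -0.3 1; 0 0 0 0 0 -0.6 1; 0 0 0 0.2 0 -0.5 1; 0 0 0 0.5 0 0 1")

```text
time: 17.03
eef_pos: [0.5612, -0.3317, 0.1864]
tool_rot: [[0.208, 0.978, 0.006], [0.978, -0.208, -0.005], [-0.003, 0.007, -1.0]]
force: [1.7, -0.3, 0.1]
gripper_width: 0.0855
grip_force: 0.0
```

```bash
python3 -c "
from m import *
to(.5376,-.1613,.06)
P={c:cloud(i,np.ones((420,560),bool)) for c,i in views().items()}
for c in P:
    q=near(P[c],.553,-.356,.045,.115,.127);print(c,circ(q) if len(q) else 0)
    q=near(P[c],.454,-.366,.05,.115,.127);print(c,circ(q) if len(q) else 0)
    q=near(P[c],.5376,-.1613,.035,.022,.06); print('wb',circ(q),np.percentile(q[:,2],98))
"
```

```text
t 17.0333 pos [ 0.5612 -0.3317  0.1864] w 0.0855 units [ 4.056 -1.486  3.136] yaw -12.01
top 0
top 0
wb (array([ 0.5379, -0.1609,  0.0483]), array([ 0.5375, -0.1609,  0.0409]), 374) 0.052921127194213984
side (array([ 0.5531, -0.3578,  0.0424]), array([ 0.5519, -0.3614,  0.1215]), 277)
side (array([ 0.4552, -0.3669,  0.0439]), array([ 0.4545, -0.3708,  0.1212]), 325)
wb (array([ 0.5375, -0.1617,  0.0534]), array([ 0.5359, -0.1706,  0.0367]), 347) 0.05182774450295754
```

Request:
move_arm(increments="0 0 0 0.8 -0.3 0 1; 0 0 0 0.8 -0.3 0 1; 0 0 0 0.8 -0.3 0.2 1; 0 0 0 0.8 -0.3 0.4 1; 0 0 0 0.6 -0.25 0.5 1")

```text
time: 17.55
eef_pos: [0.5341, -0.1666, 0.1379]
tool_rot: [[0.205, 0.979, 0.003], [0.979, -0.205, -0.0], [0.0, 0.003, -1.0]]
force: [0.9, -0.6, 1.0]
gripper_width: 0.0853
grip_force: 0.0
```

Request:
move_arm(increments="0 0 0 0.2 0 0.5 1; 0 0 0 0 0 0.4 1; 0 0 0 0 0 0 1; 0 0 0 0 0 0 1")

```text
time: 17.88
eef_pos: [0.5347, -0.1602, 0.1005]
tool_rot: [[0.205, 0.979, -0.002], [0.979, -0.205, 0.0], [-0.0, -0.002, -1.0]]
force: [-0.1, 0.1, 1.1]
gripper_width: 0.0853
grip_force: 0.0
```

```bash
python3 -c "
from m import *
to(.5376,-.1613,.037)"
```

```text
t 17.8833 pos [ 0.5347 -0.1602  0.1005] w 0.0853 units [-0.012  0.08   1.588] yaw -11.84
```

Request:
move_arm(increments="0 0 0 -0.01 0.07 0.4 1; 0 0 0 0 0 0.4 1; 0 0 0 0 0 0.3 1; 0 0 0 0 0 0.2 1; 0 0 0 0 0 0 1")

```text
time: 18.3
eef_pos: [0.5376, -0.1617, 0.0483]
tool_rot: [[0.206, 0.978, -0.001], [0.978, -0.206, 0.0], [-0.0, -0.001, -1.0]]
force: [0.3, -0.1, 0.3]
gripper_width: 0.0852
grip_force: 0.0
```

Request:
move_arm(increments="0 0 0 0 0 0 1; 0 0 0 0 0 0 1")

```text
time: 18.47
eef_pos: [0.5389, -0.1617, 0.05]
tool_rot: [[0.206, 0.979, 0.002], [0.979, -0.206, -0.0], [-0.0, 0.002, -1.0]]
force: [0.6, -0.4, 0.4]
gripper_width: 0.0856
grip_force: 0.0
```

```bash
python3 -c "
from m import *
to(.5376,-.1613,.037)
im=viewer.get_image('side');cv2.imwrite('pics/g3.png',cv2.resize(im['pixels'][130:270,200:360],(680,595),interpolation=3))"
```

```text
t 18.4667 pos [ 0.5389 -0.1617  0.05  ] w 0.0856 units [ 0.004 -0.034  0.325] yaw -11.88
```

View pics/g3.png

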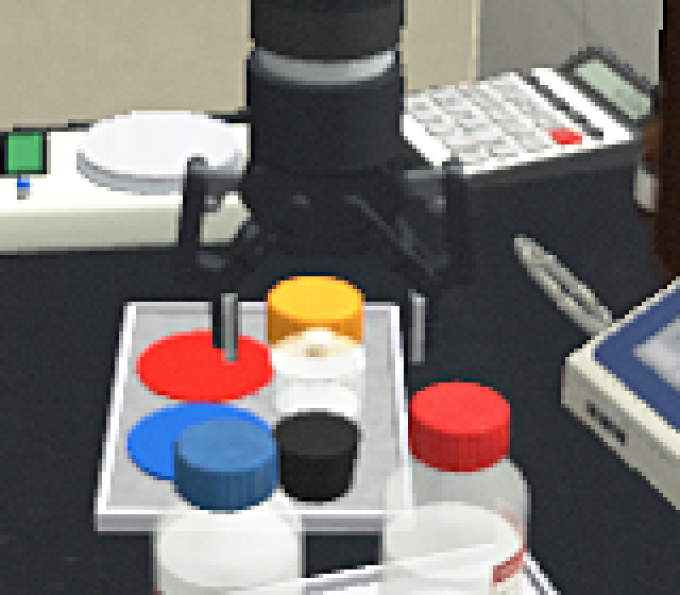

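The jaws straddle the weighing bottle (crop 318,370) and both pads are bare. Lower 13 mm and grip softly.

Request:
move_arm(increments="0 0 0 0 -0.03 0.2 1; 0 0 0 0 0 0.13 1; 0 0 0 0 0 0 0.6; 0 0 0 0 0 0 0.4; 0 0 0 0 0 0 0.3", newtons=22)

```text
time: 18.93
eef_pos: [0.5367, -0.1609, 0.0355]
tool_rot: [[0.205, 0.979, -0.0], [0.979, -0.205, 0.0], [0.0, -0.0, -1.0]]
force: [-0.6, 0.7, 0.3]
gripper_width: 0.0515
grip_force: 0.0
```

Request:
move_arm(increments="0 0 0 0 0 0 0; 0 0 0 0 0 0 0; 0 0 0 0 0 0 0; 0 0 0 0 0 0 0")

```text
time: 19.27
eef_pos: [0.537, -0.161, 0.0359]
tool_rot: [[0.205, 0.979, 0.0], [0.979, -0.205, -0.0], [0.0, 0.0, -1.0]]
force: [-0.9, 0.5, 2.5]
gripper_width: 0.0465
grip_force: 22.6
```

Request:
move_arm(increments="0 0 0 0 0 -0.2 0; 0 0 0 0 0 -0.4 0; 0 0 0 0 0 -0.6 0; 0 0 0 0 0 -0.6 0; 0 0 0 0 0 -0.5 0")

```text
time: 19.68
eef_pos: [0.5371, -0.1611, 0.1296]
tool_rot: [[0.205, 0.979, 0.001], [0.979, -0.205, -0.0], [-0.0, 0.001, -1.0]]
force: [1.3, -0.8, -0.3]
gripper_width: 0.0459
grip_force: 22.7
```

```bash
python3 -c "
from m import *
to(.494,.0905,.13)
P={c:cloud(i,np.ones((420,560),bool)) for c,i in views().items()}
q=near(P['side'],.538,-.161,.035,.05,.13); print(np.sort(q[:,2])[[3,10,20]])
"
```

```text
t 19.6833 pos [ 0.5371 -0.1611  0.1296] w 0.0459 units [ 5.934 -2.348 -0.012] yaw -11.86
[0.1069 0.1078 0.1095]
```

Request:
move_arm(increments="0 0 0 0.3 -0.1 0 0; 0 0 0 0.6 -0.25 0 0; 0 0 0 0.85 -0.35 0 0; 0 0 0 0.85 -0.35 0 0; 0 0 0 0.85 -0.35 0 0")

```text
time: 20.2
eef_pos: [0.5086, -0.0126, 0.1264]
tool_rot: [[0.206, 0.978, -0.002], [0.978, -0.206, 0.0], [-0.0, -0.002, -1.0]]
force: [1.6, -0.6, -1.0]
gripper_width: 0.0466
grip_force: 22.7
```

Request:
move_arm(increments="0 0 0 0.85 -0.35 0 0; 0 0 0 0.8 -0.3 0 0; 0 0 0 0.55 -0.2 0 0; 0 0 0 0.28 -0.1 0 0; 0 0 0 0 0 0.3 0")

```text
time: 20.62
eef_pos: [0.4937, 0.0934, 0.1164]
tool_rot: [[0.202, 0.979, 0.002], [0.979, -0.202, 0.001], [0.001, 0.001, -1.0]]
force: [0.9, -0.3, -0.7]
gripper_width: 0.0459
grip_force: 22.7
```

Request:
move_arm(increments="0 0 0 0 0 0.4 0; 0 0 0 0 0 0.2 0; 0 0 0 0 0 0 0; 0 0 0 0 0 0 0; 0 0 0 0 0 0 0")

```text
time: 21.03
eef_pos: [0.4938, 0.0902, 0.0919]
tool_rot: [[0.206, 0.979, 0.0], [0.979, -0.206, -0.0], [-0.0, 0.0, -1.0]]
force: [-0.2, -0.0, 0.3]
gripper_width: 0.0462
grip_force: 22.7
```

```bash
python3 -c "
from m import *
to(.494,.0906,.079)
P={c:cloud(i,np.ones((420,560),bool)) for c,i in views().items()}
q=near(P['side'],.494,.09,.022,.056,.13); print(np.sort(q[:,2])[[3,10,20]])
"
```

```text
t 21.0333 pos [0.4938 0.0902 0.0919] w 0.0462 units [0.01  0.003 0.323] yaw -11.89
[0.0673 0.0694 0.0725]
```

Request:
move_arm(increments="0 0 0 0 0 0.12 0; 0 0 0 0 0 0.08 0; 0 0 0 0 0 0.05 0; 0 0 0 0 0 0 0; 0 0 0 0 0 0 0")

```text
time: 21.55
eef_pos: [0.4934, 0.0904, 0.0814]
tool_rot: [[0.205, 0.979, -0.0], [0.979, -0.205, -0.0], [-0.0, -0.0, -1.0]]
force: [0.1, 0.5, -0.6]
gripper_width: 0.0465
grip_force: 22.7
```

Request:
move_arm(increments="0 0 0 0 0 0.02 0; 0 0 0 0 0 0.02 0; 0 0 0 0 0 0 0; 0 0 0 0 0 0 0")

```text
time: 21.88
eef_pos: [0.4936, 0.0905, 0.08]
tool_rot: [[0.205, 0.979, -0.0], [0.979, -0.205, -0.0], [-0.0, -0.0, -1.0]]
force: [0.2, 0.5, -1.2]
gripper_width: 0.046
grip_force: 22.7
```

Request:
move_arm(increments="0 0 0 0 0 0.02 0; 0 0 0 0 0 0.01 0; 0 0 0 0 0 0 0; 0 0 0 0 0 0 0")

```text
time: 22.22
eef_pos: [0.4936, 0.0905, 0.0788]
tool_rot: [[0.205, 0.979, -0.0], [0.979, -0.205, -0.0], [-0.0, 0.0, -1.0]]
force: [0.2, 0.1, -0.4]
gripper_width: 0.0458
grip_force: 22.7
```

Request:
move_arm(increments="0 0 0 0 0 0.02 0; 0 0 0 0 0 0 0; 0 0 0 0 0 0 0")

```text
time: 22.47
eef_pos: [0.4935, 0.0905, 0.078]
tool_rot: [[0.205, 0.979, -0.0], [0.979, -0.205, -0.0], [-0.0, -0.0, -1.0]]
force: [-0.4, 0.1, 0.3]
gripper_width: 0.0465
grip_force: 22.7
```

Request:
move_arm(increments="0 0 0 0 0 0.01 0; 0 0 0 0 0 0 0; 0 0 0 0 0 0 0")

```text
time: 22.72
eef_pos: [0.4937, 0.0906, 0.0779]
tool_rot: [[0.205, 0.979, 0.0], [0.979, -0.205, 0.0], [0.0, 0.0, -1.0]]
force: [-1.7, -0.3, 3.2]
gripper_width: 0.0463
grip_force: 22.9
```

Request:
move_arm(increments="0 0 0 0 0 0 0.65; 0 0 0 0 0 0 0.8; 0 0 0 0 0 0 1; 0 0 0 0 0 0 1; 0 0 0 0 0 0 1")

```text
time: 23.13
eef_pos: [0.4936, 0.0905, 0.0776]
tool_rot: [[0.205, 0.979, -0.0], [0.979, -0.205, -0.0], [-0.0, -0.0, -1.0]]
force: [-0.3, 0.4, 0.3]
gripper_width: 0.0856
grip_force: 0.0
```

Request:
move_arm(increments="0 0 0 0 0 -0.2 1; 0 0 0 0 0 -0.5 1; 0 0 0 0 0 -0.8 1; 0 0 0 0 0 -0.8 1; 0 0 0 -0.5 0 -0.6 1")

```text
time: 23.55
eef_pos: [0.4908, 0.0728, 0.1968]
tool_rot: [[0.203, 0.979, 0.003], [0.979, -0.203, 0.002], [0.002, 0.003, -1.0]]
force: [0.7, 0.6, -0.1]
gripper_width: 0.0852
grip_force: 0.0
```

Request:
move_arm(increments="0 0 0 -0.9 0 0 1; 0 0 0 -0.9 0 0 1; 0 0 0 -0.9 0 0 1; 0 0 0 -0.9 0 0 1; 0 0 0 -0.9 0 0 1")

```text
time: 23.97
eef_pos: [0.452, -0.1067, 0.1945]
tool_rot: [[0.205, 0.979, 0.001], [0.979, -0.205, -0.0], [-0.0, 0.001, -1.0]]
force: [0.6, -0.1, 0.5]
gripper_width: 0.0851
grip_force: 0.0
```

```bash
python3 -c "
from m import *
to(.5533,-.3565,.18)
V=views();P={c:cloud(i,np.ones((420,560),bool)) for c,i in V.items()}
for c in P:
    q=near(P[c],.494,.09,.03,.06,.1); print('wb',c,circ(q) if len(q) else 0,q[:,2].max() if len(q) else 0)
    q=near(P[c],.553,-.356,.045,.115,.127);print(c,circ(q) if len(q) else 0)
for c in V:
    hs=cv2.cvtColor(V[c]['pixels'],cv2.COLOR_BGR2HSV)
    for n,h0,h1,x,y in(('red',0,8,.488,-.113),('blue',100,125,.474,-.186)):
        q=near(cloud(V[c],(hs[...,0]>=h0)&(hs[...,0]<=h1)&(hs[...,1]>120)),x,y,.055,.006,.016); print(n,c,circ(q) if len(q) else 0)
cv2.imwrite('pics/g4.png',cv2.resize(V['top']['pixels'][150:310,120:420],(800,427),interpolation=3))
"
```

```text
t 23.9667 pos [ 0.452  -0.1067  0.1945] w 0.0851 units [-5.594  3.758  0.367] yaw -11.83
wb top 0 0
top (array([ 0.5543, -0.3553,  0.0426]), array([ 0.5541, -0.3544,  0.1225]), 337)
wb side (array([0.4939, 0.0882, 0.0519]), array([0.4939, 0.0785, 0.0763]), 250) 0.09423390019492206
side (array([ 0.5534, -0.3572,  0.0428]), array([ 0.5518, -0.3617,  0.1214]), 282)
red top (array([ 0.4883, -0.1243,  0.0684]), array([ 0.489 , -0.1303,  0.0117]), 308)
blue top (array([ 0.4732, -0.1853,  0.0733]), array([ 0.473 , -0.1852,  0.0118]), 814)
red side (array([ 0.4883, -0.113 ,  0.0765]), array([ 0.4879, -0.1148,  0.0119]), 436)
blue side (array([ 0.4707, -0.1847,  0.0756]), array([ 0.4599, -0.1781,  0.0117]), 220)
```

View pics/g4.png

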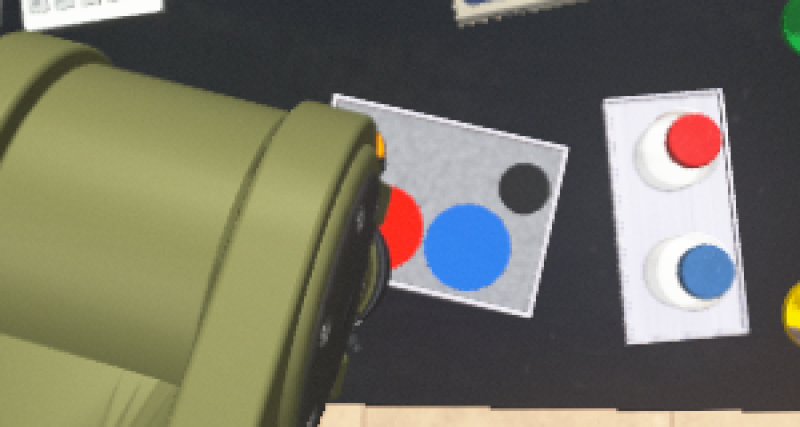

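Both reagent bottles stand in the tray (red 695,140; blue 705,270). The pads are bare and the weighing bottle is on the pan. Now return the red bottle.

Request:
move_arm(increments="0 0 0 -0.8 0.5 0 1; 0 0 0 -0.8 0.5 0 1; 0 0 0 -0.8 0.5 0 1; 0 0 0 -0.8 0.55 0 1; 0 0 0 -0.8 0.55 0 1")

```text
time: 24.48
eef_pos: [0.5222, -0.2843, 0.1942]
tool_rot: [[0.205, 0.979, 0.001], [0.979, -0.205, 0.0], [0.0, 0.001, -1.0]]
force: [0.8, 0.4, -0.6]
gripper_width: 0.0854
grip_force: 0.0
```

Request:
move_arm(increments="0 0 0 -0.8 0.55 0 1; 0 0 0 -0.55 0.4 0.2 1; 0 0 0 -0.25 0.2 0.4 1; 0 0 0 0 0 0.4 1; 0 0 0 0 0 0 1")

```text
time: 24.9
eef_pos: [0.5521, -0.3545, 0.1502]
tool_rot: [[0.206, 0.979, -0.004], [0.979, -0.206, 0.003], [0.002, -0.005, -1.0]]
force: [-1.1, 0.4, -0.2]
gripper_width: 0.0854
grip_force: 0.0
```

Request:
move_arm(increments="0 0 0 0 0 0 1; 0 0 0 0 0 0 1")

```text
time: 25.07
eef_pos: [0.5536, -0.3546, 0.1546]
tool_rot: [[0.205, 0.979, 0.0], [0.979, -0.205, 0.0], [0.0, 0.0, -1.0]]
force: [0.1, -0.8, 0.4]
gripper_width: 0.0853
grip_force: 0.0
```

```bash
python3 -c "
from m import *
to(.5537,-.3563,.126)"
```

```text
t 25.0667 pos [ 0.5536 -0.3546  0.1546] w 0.0853 units [-0.042  0.011  0.715] yaw -11.81
```

Request:
move_arm(increments="0 0 0 -0.04 0.01 0.3 1; 0 0 0 0 0 0.2 1; 0 0 0 0 0 0.15 1; 0 0 0 0 0 0.06 1; 0 0 0 0 0 0 1", newtons=40)

```text
time: 25.48
eef_pos: [0.5527, -0.3564, 0.1242]
tool_rot: [[0.205, 0.979, -0.001], [0.979, -0.205, 0.001], [0.001, -0.002, -1.0]]
force: [0.3, 0.1, -0.5]
gripper_width: 0.0855
grip_force: 0.0
```

Request:
move_arm(increments="0 0 0 0 0 0 0.5; 0 0 0 0 0 0 0.3; 0 0 0 0 0 0 0; 0 0 0 0 0 0 0; 0 0 0 0 0 0 0")

```text
time: 25.9
eef_pos: [0.5535, -0.3571, 0.1259]
tool_rot: [[0.206, 0.979, 0.0], [0.979, -0.206, -0.0], [-0.0, 0.001, -1.0]]
force: [-1.5, 0.3, 3.5]
gripper_width: 0.0393
grip_force: 40.1
```

Request:
move_arm(increments="0 0 0 0 0 0 0; 0 0 0 0 0 0 0; 0 0 0 0 0 0 0; 0 0 0 0 0 0 0")

```text
time: 26.23
eef_pos: [0.5535, -0.3571, 0.1259]
tool_rot: [[0.205, 0.979, 0.001], [0.979, -0.205, -0.001], [-0.0, 0.001, -1.0]]
force: [-2.7, 0.7, 5.6]
gripper_width: 0.039
grip_force: 40.3
```

Request:
move_arm(increments="0 0 0 0 0 -0.2 0; 0 0 0 0 0 -0.4 0; 0 0 0 0 0 -0.6 0; 0 0 0 0 0 -0.6 0; 0 0 0 0 0 -0.1 0")

```text
time: 26.65
eef_pos: [0.5551, -0.3579, 0.2055]
tool_rot: [[0.205, 0.979, 0.005], [0.979, -0.205, -0.003], [-0.002, 0.005, -1.0]]
force: [0.4, -0.8, -1.1]
gripper_width: 0.0394
grip_force: 40.5
```

```bash
python3 -c "
from m import *
to(.4885,-.1115,.192)"
```

```text
t 26.65 pos [ 0.5551 -0.3579  0.2055] w 0.0394 units [ 5.689 -2.896  0.311] yaw -11.85
```

Request:
move_arm(increments="0 0 0 0.3 -0.2 0 0; 0 0 0 0.6 -0.35 0 0; 0 0 0 0.8 -0.4 0 0; 0 0 0 0.8 -0.4 0 0; 0 0 0 0.8 -0.4 0 0")

```text
time: 27.07
eef_pos: [0.5108, -0.2119, 0.1999]
tool_rot: [[0.206, 0.978, -0.001], [0.978, -0.206, 0.001], [0.001, -0.001, -1.0]]
force: [0.9, 0.3, -3.6]
gripper_width: 0.039
grip_force: 40.5
```

Request:
move_arm(increments="0 0 0 0.8 -0.4 0 0; 0 0 0 0.7 -0.35 0 0; 0 0 0 0.5 -0.25 0 0; 0 0 0 0.35 -0.15 0 0; 0 0 0 0 0 0.3 0")

```text
time: 27.48
eef_pos: [0.4862, -0.1093, 0.1901]
tool_rot: [[0.202, 0.979, 0.002], [0.979, -0.202, 0.001], [0.001, 0.002, -1.0]]
force: [0.5, -1.2, -2.5]
gripper_width: 0.0392
grip_force: 40.5
```

Request:
move_arm(increments="0 0 0 0 0 0.5 0; 0 0 0 0 0 0.4 0; 0 0 0 0 0 0.2 0; 0 0 0 0 0 0 0; 0 0 0 0 0 0 0")

```text
time: 27.9
eef_pos: [0.4858, -0.1119, 0.1448]
tool_rot: [[0.206, 0.979, -0.001], [0.979, -0.206, 0.0], [0.0, -0.001, -1.0]]
force: [0.1, -0.2, -2.6]
gripper_width: 0.0391
grip_force: 40.5
```

```bash
python3 -c "
from m import *
to(.4887,-.1122,.1325)"
```

```text
t 27.9 pos [ 0.4858 -0.1119  0.1448] w 0.0391 units [0.007 0.074 0.307] yaw -11.86
```

Request:
move_arm(increments="0 0 0 0 0.06 0.08 0; 0 0 0 0 0 0.06 0; 0 0 0 0 0 0.05 0; 0 0 0 0 0 0 0; 0 0 0 0 0 0 0")

```text
time: 28.32
eef_pos: [0.4886, -0.1125, 0.1378]
tool_rot: [[0.206, 0.979, 0.0], [0.979, -0.206, -0.0], [-0.0, 0.0, -1.0]]
force: [0.6, 0.4, -2.5]
gripper_width: 0.0396
grip_force: 40.5
```

```bash
python3 -c "
from m import *
to(.4887,-.1122,.1325)"
```

```text
t 28.3167 pos [ 0.4886 -0.1125  0.1378] w 0.0396 units [0.007 0.    0.132] yaw -11.86
```

Request:
move_arm(increments="0 0 0 0 0 0.04 0; 0 0 0 0 0 0.03 0; 0 0 0 0 0 0.03 0; 0 0 0 0 0 0 0; 0 0 0 0 0 0 0")

```text
time: 28.73
eef_pos: [0.4885, -0.1124, 0.1336]
tool_rot: [[0.205, 0.979, -0.0], [0.979, -0.205, 0.0], [0.0, -0.0, -1.0]]
force: [-0.3, 0.6, -2.6]
gripper_width: 0.0394
grip_force: 40.5
```

Request:
move_arm(increments="0 0 0 0 0 0.02 0; 0 0 0 0 0 0.01 0; 0 0 0 0 0 0 0; 0 0 0 0 0 0 0")

```text
time: 29.07
eef_pos: [0.4887, -0.1124, 0.1329]
tool_rot: [[0.205, 0.979, 0.0], [0.979, -0.205, 0.0], [0.0, 0.0, -1.0]]
force: [-1.6, -0.1, 4.5]
gripper_width: 0.0392
grip_force: 41.5
```

Contact. Release, lift, and go to the blue bottle.

Request:
move_arm(increments="0 0 0 0 0 0 0.6; 0 0 0 0 0 0 0.8; 0 0 0 0 0 0 1; 0 0 0 0 0 0 1; 0 0 0 0 0 0 1")

```text
time: 29.48
eef_pos: [0.4887, -0.1125, 0.1324]
tool_rot: [[0.205, 0.979, 0.0], [0.979, -0.205, -0.0], [-0.0, 0.0, -1.0]]
force: [0.5, -0.2, 0.4]
gripper_width: 0.0856
grip_force: 0.0
```

Request:
move_arm(increments="0 0 0 0 0 -0.2 1; 0 0 0 0 0 -0.5 1; 0 0 0 0 0 -0.7 1; 0 0 0 0 0 -0.2 1; 0 0 0 -0.5 0 0 1")

```text
time: 29.9
eef_pos: [0.4869, -0.1308, 0.1997]
tool_rot: [[0.202, 0.979, 0.006], [0.979, -0.202, 0.0], [0.001, 0.005, -1.0]]
force: [0.5, -0.5, -0.7]
gripper_width: 0.0856
grip_force: 0.0
```

Request:
move_arm(increments="0 0 0 -0.9 0.07 0 1; 0 0 0 -0.9 0.07 0 1; 0 0 0 -0.9 0.07 0 1; 0 0 0 -0.9 0.07 0 1; 0 0 0 -0.9 0.07 0 1")

```text
time: 30.32
eef_pos: [0.4608, -0.3127, 0.1968]
tool_rot: [[0.205, 0.979, 0.001], [0.979, -0.205, -0.0], [-0.0, 0.001, -1.0]]
force: [2.1, 0.4, -0.1]
gripper_width: 0.0853
grip_force: 0.0
```

Request:
move_arm(increments="0 0 0 -0.7 0.07 0.2 1; 0 0 0 -0.5 0 0.4 1; 0 0 0 0 0 0.4 1; 0 0 0 0 0 0 1; 0 0 0 0 0 0 1")

```text
time: 30.73
eef_pos: [0.4533, -0.3581, 0.1558]
tool_rot: [[0.206, 0.979, -0.002], [0.979, -0.206, 0.002], [0.001, -0.002, -1.0]]
force: [-0.4, 0.6, 0.4]
gripper_width: 0.0851
grip_force: 0.0
```

```bash
python3 -c "
from m import *
to(.4545,-.3658,.126)
P={c:cloud(i,np.ones((420,560),bool)) for c,i in views().items()}
for c in P:
    q=near(P[c],.488,-.112,.045,.122,.135);print('red',c,circ(q) if len(q) else 0)
    q=near(P[c],.488,-.112,.04,.03,.085); print(lsq(q),len(q))
    q=near(P[c],.4545,-.366,.04,.03,.085); print('blue body',c,lsq(q) if len(q)>9 else 0,len(q))
    q=near(P[c],.494,.09,.03,.06,.1); print('wb',c,circ(q) if len(q) else 0,q[:,2].max() if len(q) else 0)
"
```

```text
t 30.7333 pos [ 0.4533 -0.3581  0.1558] w 0.0851 units [-0.184  0.072  0.744] yaw -11.88
red top (array([ 0.4894, -0.1114,  0.0412]), array([ 0.4893, -0.1119,  0.1294]), 336)
[ 0.4893 -0.111   0.0629] 45
blue body top [ 0.4554 -0.3636  0.06  ] 168
wb top (array([0.4949, 0.0906, 0.0488]), array([0.4944, 0.0878, 0.0815]), 433) 0.09641764123737795
red side 0
[ 0.4891 -0.113   0.0603] 631
blue body side [ 0.4553 -0.3668  0.0604] 704
wb side 0 0
```

Request:
move_arm(increments="0 0 0 -0.18 0.06 0.3 1; 0 0 0 0 0.02 0.2 1; 0 0 0 0 0 0.15 1; 0 0 0 0 0 0.06 1; 0 0 0 0 0 0 1")

```text
time: 31.25
eef_pos: [0.4552, -0.3656, 0.1269]
tool_rot: [[0.205, 0.979, -0.002], [0.979, -0.205, 0.001], [0.001, -0.002, -1.0]]
force: [-0.6, 0.2, -0.0]
gripper_width: 0.0854
grip_force: 0.0
```

```bash
python3 -c "
from m import *
to(.4555,-.366,.126)"
```

```text
t 31.25 pos [ 0.4552 -0.3656  0.1269] w 0.0854 units [-0.009  0.01   0.023] yaw -11.83
```

Request:
move_arm(increments="0 0 0 0 0 0.04 0.5; 0 0 0 0 0 0 0.3; 0 0 0 0 0 0 0; 0 0 0 0 0 0 0; 0 0 0 0 0 0 0", newtons=40)

```text
time: 31.67
eef_pos: [0.4558, -0.3664, 0.127]
tool_rot: [[0.206, 0.979, 0.0], [0.979, -0.206, -0.0], [-0.0, 0.0, -1.0]]
force: [-1.0, 0.4, 4.3]
gripper_width: 0.0399
grip_force: 40.4
```

Request:
move_arm(increments="0 0 0 0 0 0 0; 0 0 0 0 0 0 0; 0 0 0 0 0 0 0; 0 0 0 0 0 0 0")

```text
time: 32.0
eef_pos: [0.4558, -0.3665, 0.127]
tool_rot: [[0.206, 0.979, 0.0], [0.979, -0.206, -0.0], [-0.0, 0.0, -1.0]]
force: [-1.5, 0.9, 5.2]
gripper_width: 0.0392
grip_force: 40.6
```

Request:
move_arm(increments="0 0 0 0 0 -0.2 0; 0 0 0 0 0 -0.4 0; 0 0 0 0 0 -0.6 0; 0 0 0 0 0 -0.4 0; 0 0 0 0 0 0 0")

```text
time: 32.42
eef_pos: [0.4575, -0.3675, 0.194]
tool_rot: [[0.205, 0.979, 0.004], [0.979, -0.205, -0.003], [-0.002, 0.005, -1.0]]
force: [0.6, -0.6, -2.3]
gripper_width: 0.0388
grip_force: 40.8
```

```bash
python3 -c "
from m import *
to(.4737,-.1868,.18)"
```

```text
t 32.4167 pos [ 0.4575 -0.3675  0.194 ] w 0.0388 units [ 4.506 -0.532  0.337] yaw -11.85
```

Request:
move_arm(increments="0 0 0 0.3 -0.05 0 0; 0 0 0 0.6 -0.06 0 0; 0 0 0 0.8 -0.08 0 0; 0 0 0 0.8 -0.08 0 0; 0 0 0 0.7 -0.08 0 0")

```text
time: 32.83
eef_pos: [0.4671, -0.2354, 0.1885]
tool_rot: [[0.206, 0.979, -0.002], [0.979, -0.206, 0.002], [0.002, -0.003, -1.0]]
force: [0.4, -0.1, -2.5]
gripper_width: 0.0393
grip_force: 40.7
```

Request:
move_arm(increments="0 0 0 0.5 -0.06 0 0; 0 0 0 0.4 -0.06 0 0; 0 0 0 0.2 0 0 0; 0 0 0 0.1 0 0 0; 0 0 0 0 0 0 0")

```text
time: 33.25
eef_pos: [0.4733, -0.1894, 0.1897]
tool_rot: [[0.204, 0.979, -0.001], [0.979, -0.204, 0.0], [0.0, -0.001, -1.0]]
force: [-0.2, 0.1, -2.5]
gripper_width: 0.0394
grip_force: 40.7
```

Request:
move_arm(increments="0 0 0 0 0 0.3 0; 0 0 0 0 0 0.4 0; 0 0 0 0 0 0.2 0; 0 0 0 0 0 0 0; 0 0 0 0 0 0 0")

```text
time: 33.67
eef_pos: [0.4729, -0.1906, 0.154]
tool_rot: [[0.206, 0.978, -0.001], [0.978, -0.206, 0.0], [0.0, -0.002, -1.0]]
force: [-0.8, 0.6, -2.8]
gripper_width: 0.0393
grip_force: 40.7
```

```bash
python3 -c "
from m import *
to(.4737,-.187,.134)"
```

```text
t 33.6667 pos [ 0.4729 -0.1906  0.154 ] w 0.0393 units [0.092 0.001 0.5  ] yaw -11.91
```

Request:
move_arm(increments="0 0 0 0.09 0 0.15 0; 0 0 0 0 0 0.15 0; 0 0 0 0 0 0.08 0; 0 0 0 0 0 0 0; 0 0 0 0 0 0 0")

```text
time: 34.08
eef_pos: [0.4741, -0.1865, 0.1391]
tool_rot: [[0.205, 0.979, -0.0], [0.979, -0.205, 0.0], [0.0, -0.0, -1.0]]
force: [-0.2, -0.1, -2.7]
gripper_width: 0.0391
grip_force: 40.7
```

```bash
python3 -c "
from m import *
to(.4737,-.187,.134)"
```

```text
t 34.0833 pos [ 0.4741 -0.1865  0.1391] w 0.0391 units [-0.014 -0.007  0.127] yaw -11.84
```

Request:
move_arm(increments="0 0 0 -0.01 0 0.04 0; 0 0 0 0 0 0.03 0; 0 0 0 0 0 0.03 0; 0 0 0 0 0 0 0; 0 0 0 0 0 0 0")

```text
time: 34.5
eef_pos: [0.4741, -0.187, 0.1352]
tool_rot: [[0.205, 0.979, -0.0], [0.979, -0.205, 0.0], [0.0, -0.0, -1.0]]
force: [0.5, 0.6, -1.0]
gripper_width: 0.0392
grip_force: 40.7
```

Request:
move_arm(increments="0 0 0 0 0 0.02 0; 0 0 0 0 0 0.01 0; 0 0 0 0 0 0 0; 0 0 0 0 0 0 0")

```text
time: 34.83
eef_pos: [0.4742, -0.187, 0.1341]
tool_rot: [[0.205, 0.979, 0.0], [0.979, -0.205, 0.0], [0.0, 0.0, -1.0]]
force: [1.3, 0.0, -1.4]
gripper_width: 0.039
grip_force: 40.7
```

Request:
move_arm(increments="0 0 0 0 0 0.02 0; 0 0 0 0 0 0 0; 0 0 0 0 0 0 0")

```text
time: 35.08
eef_pos: [0.4743, -0.1872, 0.134]
tool_rot: [[0.205, 0.979, 0.0], [0.979, -0.205, -0.0], [-0.0, 0.001, -1.0]]
force: [-2.6, 0.0, 5.3]
gripper_width: 0.0393
grip_force: 41.7
```

Contact. Release, lift clear and back away.

Request:
move_arm(increments="0 0 0 0 0 0 0.6; 0 0 0 0 0 0 0.8; 0 0 0 0 0 0 1; 0 0 0 0 0 0 1; 0 0 0 0 0 0 1")

```text
time: 35.5
eef_pos: [0.4742, -0.1871, 0.1332]
tool_rot: [[0.205, 0.979, 0.0], [0.979, -0.205, -0.0], [-0.0, 0.0, -1.0]]
force: [-0.3, -0.3, -0.6]
gripper_width: 0.0854
grip_force: 0.0
```

Request:
move_arm(increments="0 0 0 0 0 -0.2 1; 0 0 0 0 0 -0.5 1; 0 0 0 0 0 -0.8 1; 0 0 0 0 0 -0.8 1; 0 0 0 0 0 -0.8 1")

```text
time: 35.92
eef_pos: [0.4738, -0.1869, 0.259]
tool_rot: [[0.205, 0.979, -0.0], [0.979, -0.205, 0.0], [0.0, -0.0, -1.0]]
force: [0.4, -0.3, 0.0]
gripper_width: 0.0855
grip_force: 0.0
```

Request:
move_arm(increments="0 0 0 0 -0.8 0 1; 0 0 0 0 -0.8 0 1; 0 0 0 0 -0.8 0 1; 0 0 0 0 -0.8 0 1; 0 0 0 0 -0.4 0 1")

```text
time: 36.33
eef_pos: [0.33, -0.1564, 0.2576]
tool_rot: [[0.206, 0.979, -0.001], [0.979, -0.206, 0.0], [0.0, -0.001, -1.0]]
force: [0.2, 0.5, -0.3]
gripper_width: 0.0852
grip_force: 0.0
```

Request:
move_arm(increments="0 0 0 0 0 0 1; 0 0 0 0 0 0 1; 0 0 0 0 0 0 1; 0 0 0 0 0 0 1; 0 0 0 0 0 0 1")

```text
time: 36.75
eef_pos: [0.3342, -0.1577, 0.2573]
tool_rot: [[0.205, 0.979, -0.0], [0.979, -0.205, 0.0], [0.0, -0.0, -1.0]]
force: [0.4, -0.1, -0.2]
gripper_width: 0.0855
grip_force: 0.0
```

```bash
python3 -c "
from m import *
V=views();P={c:cloud(i,np.ones((420,560),bool)) for c,i in V.items()}
for c in P:
    for n,x,y in(('red',.489,-.112),('blue',.4737,-.1865)):
        q=near(P[c],x,y,.035,.122,.135);print(n,c,circ(q) if len(q) else 0)
        q=near(P[c],x,y,.04,.03,.085); print(lsq(q) if len(q)>5 else 0,len(q))
    q=near(P[c],.494,.09,.03,.06,.1); print('wb',c,circ(q) if len(q) else 0,q[:,2].max() if len(q) else 0)
    q=near(P[c],.494,.09,.056,.046,.056); print('pan',c,circ(q))
a=cv2.resize(V['top']['pixels'][170:300,130:350],(800,473),interpolation=3);cv2.imwrite('pics/g5.png',a)
cv2.imwrite('pics/g6.png',cv2.resize(V['side']['pixels'][130:280,180:350],(680,600),interpolation=3))
"
```

```text
red top (array([ 0.4894, -0.1116,  0.0411]), array([ 0.4894, -0.1118,  0.1294]), 333)
[ 0.4894 -0.111   0.063 ] 43
blue top (array([ 0.4734, -0.1863,  0.0413]), array([ 0.4734, -0.1865,  0.1295]), 334)
0 1
wb top (array([0.495 , 0.0903, 0.0491]), array([0.4945, 0.0878, 0.0814]), 435) 0.09650443604044534
pan top (array([0.4946, 0.0908, 0.0978]), array([0.4934, 0.0864, 0.0508]), 1023)
red side (array([ 0.4894, -0.1146,  0.0429]), array([ 0.4881, -0.1185,  0.1284]), 179)
[ 0.489  -0.1126  0.0617] 67
blue side (array([ 0.473 , -0.1879,  0.0436]), array([ 0.4724, -0.1925,  0.1283]), 209)
[ 0.4737 -0.188   0.0604] 708
wb side (array([0.493 , 0.0877, 0.0537]), array([0.4938, 0.0784, 0.0761]), 250) 0.09428134840411756
pan side (array([0.4945, 0.0871, 0.0974]), array([0.484 , 0.0806, 0.0514]), 234)
```

View pics/g5.png

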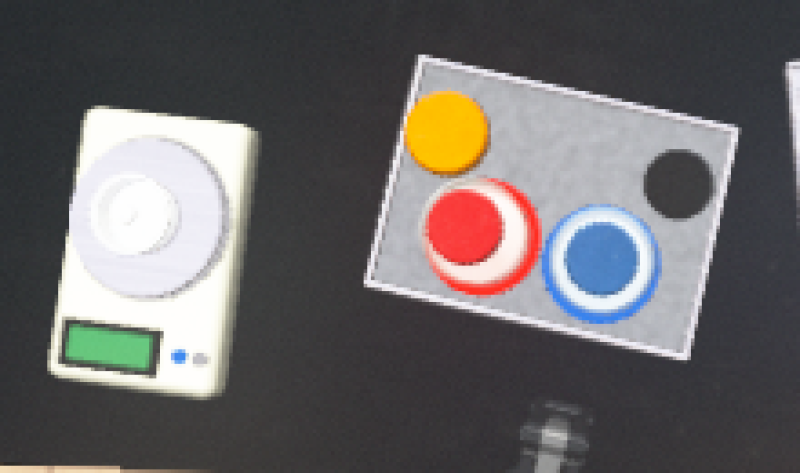

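View pics/g6.png

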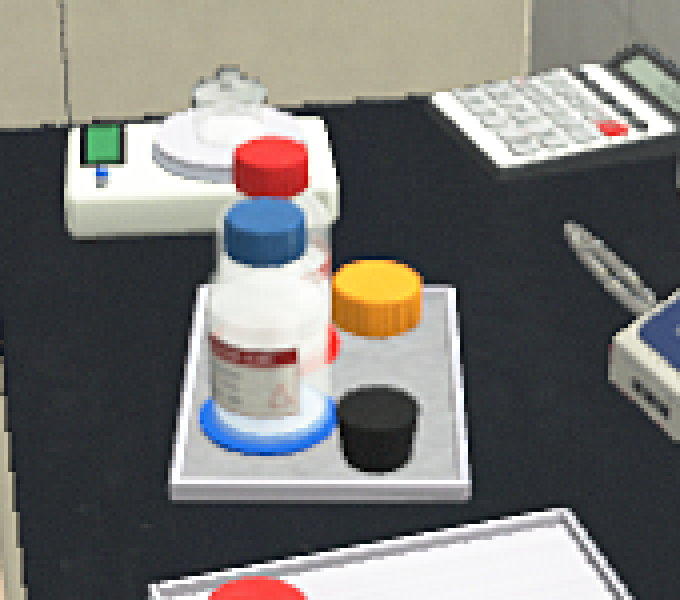

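The top view shows the red bottle centred on the red pad (480,240) and the blue one on the blue pad (600,260). The weighing bottle is upright in the middle of the pan (135,215), with the orange cap (447,132) and stopper (680,183) undisturbed. Handing in.

```bash
python3 -c "
from cell import order
print(order.sign_off())"
```

```text
the job is handed in; nothing more can be done
None
```

The job is handed in at about 37 s: the weighing bottle stands in the middle of the balance pan, the red and blue bottles stand upright within about 2 mm of the centres of their own colour pads, and the orange cap and stopper were not touched.

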